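Seat a mower engine's cooling fan on its flywheel pin

ROBOT

A 7-joint arm with a two-finger parallel gripper is mounted at the origin on the work surface. World frame = base frame: x ahead of the robot, y to its left, z up, the work surface at z = 0. Lengths are in m, angles in rad, forces in N, time in s.
With the tool pointing down it reaches from about 0.4 to 0.85 m from the base axis. Payload 4.5 kg.
Tool frame: the origin (TCP) lies between the finger pads; the fingertips stand 25 mm ahead of it and the grasp point (between the pads) lies 6 mm ahead of it (r.tips_ahead is the distance from the TCP to the fingertips, in m); z points along the fingers, y is the direction in which the jaws open and shut (so a half turn about z gives the same grasp; the last joint's range is limited). The gripper opens to 88 mm and grips with 3 to 60 N. Pads are 18 mm wide; open, the fingers measure 123 mm over their backs; the gripper's body (75 mm by 187 mm) begins 45 mm behind the grasp point.
Start: joints at [1.227, 0.689, -0.195, 1.565, 0.157, 0.902, -0.215], TCP at [0.231, -0.581, 0.264] pointing down, gripper open.
Joint ranges: [-3.01, 3.01], [-0.46, 2.08], [-1.47, 1.51], [0.13, 2.56], [-1, 4.14], [0.04, 2.09], [-2.66, 2.66]. Speed limits (rad/s): [2.57, 2.57, 3.14, 3.14, 3.14, 3.14, 3.14].

INTERFACE

Orientations are given as a unit quaternion [x, y, z, w].
In Python, from plant import r, imaging gives the robot as it stands.
- The arm moves only by the tool send_rows, never from a script. Its argument "moves" is one flat list of numbers, 6 for each row, row after row: the shift along the tool's x, y, z in m, then the turn, a rotation vector about the tool's x, y, z in degrees. A call has exactly 5 rows; each row is the pose to reach, as a shift and turn from the pose measured when the call began, along the tool's axes at that moment; what a row does not reach only later rows make up. A row lasts 1/12 s, in which the tool goes at most 41.7 mm and 7.16 degrees, less where a joint would pass 70% of its speed; a pose out of reach is approached as far as the arm can. A call with a gripper value outside its range is refused whole. "claw" is the closure, from -1 (fully open) to 1 (shut), so that 0 is half open, set as the call begins (left out, the last holds). The fingers move at their own pace and stop on an object; "grip_force" is the grip in N (left out, the last holds). Time passes only in rows, so rows that repeat a pose let the fingers close, or fill a call up. It gives the time, the measured TCP pose, the force and the opening at its end, in the units of the state.
- r.get_state(): the state, without advancing time (a new reading comes with each control period).
- imaging.snapshot(name): name is "scene" or "top"; returns a dict with "image" (384x512x3 uint8, red, green, blue), "depth" (384x512 float32, m along the optical axis (not along the pixel's ray), 0 where there is no reading), "mtx" (3x3 intrinsics, pixels), "rvec" (rotation vector, rad) and "tvec" (3), from world to camera coordinates, as OpenCV has them. Camera axes: x right, y down, z forward; pixel columns grow to the right and rows downward; lengths in m; the calibration is good to about 2 mm. A picture is of the moment at which its call begins.
- r.finish_job(): hands the job in, once; it reports no verdict.
Trained networks look in a picture, given as the dict that the camera call returned (one of the last four; its "shot" number tells which), for a name from the list of things; names that differ only in an ending like _2 or _b are one class to them, and where a whole thing is asked for, a point or a joint stands for the part that bears it (a point fixed in the world has none). Each returns a list of dicts, best first, with "score" (0 to 1); they miss things now and then, are a little off and sometimes report something else, mostly with a low value. They report only what shows in the picture. A call takes as long as a camera call.
- imaging.look_for(query, picture): "box" ([centre column, centre row, width, height] as shares, 0 to 1, of the picture: columns of its width, rows of its height, round what is visible of it).
- imaging.silhouettes(query, picture): "pixels" (384x512 bool, what is visible of it) and "box" ([centre column, centre row, width, height] as shares, 0 to 1, of the picture: columns of its width, rows of its height, round what is visible of it).
- imaging.pinpoint(query, picture): "point" ([column, row] as shares, 0 to 1, of the picture: columns of its width, rows of its height: a listed point, or the origin of a listed thing).
The state is a dict: "clock": time; "q": joint angles; "qd": joint speeds; "joint_torque": joint torques, N m; "tool_pos": TCP position; "eef_rot": TCP orientation; "contact_force": force on the tool from outside, world axes, zero at the start; "moment": the same for the moment, N m; "opening": opening from 0.0 (shut) to 1.0 (fully open).
Only numpy, scipy, OpenCV 4.12 (cv2) and the standard library are available. Lean on these libraries where they do the work, as an engineer would, in place of code of your own. Each camera call takes 0.05 s, during which the arm holds its last target.

TASK

The white cooling fan of the mower engine lies loosely on top of the flywheel, out of register. With a fingertip, turn it on its hub until the notch in its rim meets the locating pin that stands on the flywheel, then press it down until it is fully home on the flywheel. Do not lift, squeeze or force the fan, leave the nut, bottle and wrench where they are, and finish clear of the engine.

Things in the scene. Friction and masses are not known exactly. Their poses are not given: they have to be found in the camera images.
- fan: White plastic cooling fan, a level disc of 176 mm diameter, 5 mm thick; origin on its axis at the plate's underside, x axis towards the notch. It turns on the vertical crankshaft axis either way without limit, against light friction (1 N at a blade), and stays where it is left. Round its centre rises a steel starter cup
- fan_centre (a point): Centre of the fan, on the plate's upper face: 222 mm above the bench while the plate rides on the pin, 210 mm when fully home
- blade (a point): Middle of the upper edge of one of seven equal, evenly spaced blades: upright, 4 mm thick, 22 mm high above the plate, reaching from 46 to 82 mm from the fan's axis, swept 0.3 rad (outer end clockwise, seen from above). This one is 1/14 turn counter-clockwise of the notch, so the notch is midway between two blades. The plate between blades is flat; the gap there is about 50 mm wide at 64 mm from the axis
- cup_rim (a point): Centre of the open mouth of the fan's steel starter cup: outer diameter 74 mm, wall 3 mm, mouth 35 mm above the plate. The bare threaded end of the crankshaft, 18 mm thick, stands inside it, its top 46 mm above the flywheel's top
- notch (a point): Middle of the notch, just outside its mouth, 90 mm from the fan's axis, level with the plate's upper face. The notch is a slot through the plate's rim, 20 mm wide and 14 mm deep towards the centre; the rest of the rim is plain
- pin (a point): Top of the steel locating pin: a flat-topped dowel, 12 mm diameter, standing 12 mm up from the flat top of the flywheel 90 mm from the crankshaft axis, so its outer two thirds show beside the fan's rim. The fan's plate rides on it until the notch meets it
- engine_top (a point): Point on the crankshaft axis at the flywheel's top face, 205 mm above the bench. The cast-iron flywheel (208 mm diameter) is held by the engine's compression and does not turn under finger pushes. The engine is fixed, on timbers; finned cylinder, muffler and air cleaner (top at 150 mm) lie below the flywheel
- fan_turn (a joint): Angle of the fan on the flywheel (rad, grows counter-clockwise seen from above): the notch is over the pin at 0 and at any whole turn (6.283). Once engaged, the notch has 4 mm (0.045 rad) of play on the pin either way
- fan_depth (a joint): How far the fan has gone down (m): 0 as it rides on the pin, 0.012 fully home flat on the flywheel, negative if lifted. It is a snug sliding fit on the hub: it does not drop by its own weight, a steady push of about 5 to 15 N anywhere on plate or cup sends it home, and it stays where it is left
- nut_mid (a point): middle of the loose flywheel nut, 26 mm across, 14 mm high, lying on the air cleaner's flat top, to be left there
- oil_mid (a point): middle of a dark oil bottle, 72 mm diameter, 190 mm tall, standing on the bench, to be left alone
- wrench: a steel wrench 210 mm long lying on the bench, to be left alone; origin at the middle of its underside

How it is judged:
By the outcome, as a careful person would: the job done as asked, in the order asked, and still so for the second after the job is handed in, with the robot touching nothing.
It also fails if it takes over 45 s, if anything falls off the work surface, if the arm or the gripper's body presses on something with over 40 N, if the wrist force passes 120 N, or if a joint passes its speed limit or range.

## Working session

There is one attempt and no reset: what is moved stays moved. The work goes in short steps, Python scripts to look and compute and a tool call to move; the robot and the scene stay as the last step left them, time stands still between calls to the robot, and variables do not carry over. Pictures are saved under pics/ and viewed, and the job is handed in when it is done.

Besides the shell and the picture viewer there is one more tool, called after "Emit:" by a JSON object that holds its "name" and its "arguments". send_rows: Moves the arm, as the interface text tells. Its arguments: {"type":"object","properties":{"moves":{"type":"array"},"claw":{"type":"number"},"grip_force":{"type":"number"}},"required":["moves"]}

```bash
ls; mkdir -p pics
cat > h.py <<'E'
from plant import r, imaging
import numpy as np, cv2
def cam(s):
    R,_=cv2.Rodrigues(np.array(s["rvec"],float)); return R,np.array(s["tvec"],float).ravel(),np.array(s["mtx"],float)
def ray(s,u,v):
    R,t,K=cam(s); d=R.T@np.linalg.inv(K)@np.array([u,v,1.]); return -R.T@t,d
def at_z(s,u,v,z):
    o,d=ray(s,u,v); return o+d*(z-o[2])/d[2]
def dep(s,u,v):
    o,d=ray(s,u,v); return o+d*float(s["depth"][int(round(v)),int(round(u))])
def proj(s,p):
    R,t,K=cam(s); return cv2.projectPoints(np.array(p,float).reshape(-1,1,3),np.array(s["rvec"],float),np.array(s["tvec"],float),K,None)[0].reshape(-1,2)
def save(s,n,crop=None,k=1):
    im=s["image"][:,:,::-1]
    if crop: a,b,c,d=crop; im=im[b:d,a:c]
    cv2.imwrite("pics/"+n,cv2.resize(im,None,fx=k,fy=k,interpolation=cv2.INTER_CUBIC))
E
python3 - <<'E'
from h import *
st=r.get_state()
print({k:np.round(v,3) for k,v in st.items()})
for c in("scene","top"):
    s=imaging.snapshot(c); save(s,c+"0.png",k=1.5)
    for q in("fan_centre","blade","cup_rim","notch","pin","engine_top","nut_mid","oil_mid","wrench"):
        for d in imaging.pinpoint(q,s)[:3]:
            u,v=d["point"][0]*512,d["point"][1]*384
            z={"fan_centre":.222,"blade":.244,"cup_rim":.257,"notch":.222,"pin":.217,"engine_top":.205,"nut_mid":.157,"oil_mid":.095,"wrench":0}[q]
            print(c,q,round(d["score"],2),np.round([u,v]),np.round(at_z(s,u,v,z),3),np.round(dep(s,min(u,511),min(v,383)),3))
E
```

```text
pics
{'clock': np.float64(0.0), 'q': array([ 1.227,  0.69 , -0.195,  1.566,  0.157,  0.903, -0.215]), 'qd': array([-0.001,  0.   ,  0.   ,  0.001,  0.003,  0.001,  0.   ]), 'joint_torque': array([ 0.0000e+00, -5.2756e+01, -1.2670e+00, -1.5343e+01, -5.3000e-02,
        7.0000e-03,  0.0000e+00]), 'tool_pos': array([ 0.23 , -0.58 ,  0.263]), 'eef_rot': array([ 0.982,  0.188, -0.   , -0.001]), 'contact_force': array([0.21 , 0.135, 0.054]), 'moment': array([ 0.015,  0.022, -0.024]), 'opening': np.float64(0.999)}
scene fan_centre 0.88 [259. 158.] [0.497 0.046 0.222] [0.544 0.039 0.25 ]
scene blade 0.98 [250. 163.] [0.56  0.012 0.244] [0.522 0.016 0.221]
scene cup_rim 0.9 [261. 150.] [0.518 0.049 0.257] [0.478 0.055 0.235]
scene cup_rim 0.36 [125. 226.] [ 0.801 -0.281  0.257] [ 0.499 -0.382  0.002]
scene notch 0.94 [232. 171.] [ 0.56  -0.038  0.222] [ 0.53  -0.036  0.203]
scene pin 0.63 [261. 180.] [0.608 0.033 0.217] [0.607 0.034 0.216]
scene engine_top 0.92 [258. 165.] [0.509 0.04  0.205] [0.545 0.034 0.227]
scene nut_mid 0.68 [304. 214.] [0.69  0.137 0.157] [0.695 0.136 0.162]
scene oil_mid 0.74 [368. 183.] [0.487 0.408 0.095] [0.515 0.392 0.116]
scene wrench 0.49 [127. 223.] [ 0.482 -0.377  0.   ] [ 0.488 -0.375  0.005]
top fan_centre 0.73 [237. 211.] [0.5   0.049 0.222] [0.5   0.049 0.234]
top cup_rim 0.95 [237. 208.] [0.506 0.047 0.257] [0.506 0.047 0.253]
top notch 0.58 [263. 195.] [ 0.546 -0.029  0.222] [ 0.547 -0.029  0.204]
top pin 0.69 [241. 178.] [0.597 0.037 0.217] [0.596 0.037 0.218]
top engine_top 0.89 [231. 209.] [0.508 0.068 0.205] [0.507 0.066 0.232]
top nut_mid 0.56 [233. 206.] [0.52  0.063 0.157] [0.516 0.059 0.229]
top nut_mid 0.55 [211. 155.] [0.679 0.131 0.157] [0.677 0.13  0.167]
top oil_mid 0.71 [129. 221.] [0.481 0.403 0.095] [0.48  0.387 0.143]
top wrench 0.76 [363. 216.] [ 0.482 -0.388  0.   ] [ 0.482 -0.384  0.012]
```

Run:
```python
from h import *
for c,b in(("scene",(190,110,350,240)),("top",(180,140,300,260))):
    s=imaging.snapshot(c); save(s,c+"1.png",b,5 if c=="top" else 4.5)
```

```text
(no output)
```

View pics/scene0.png

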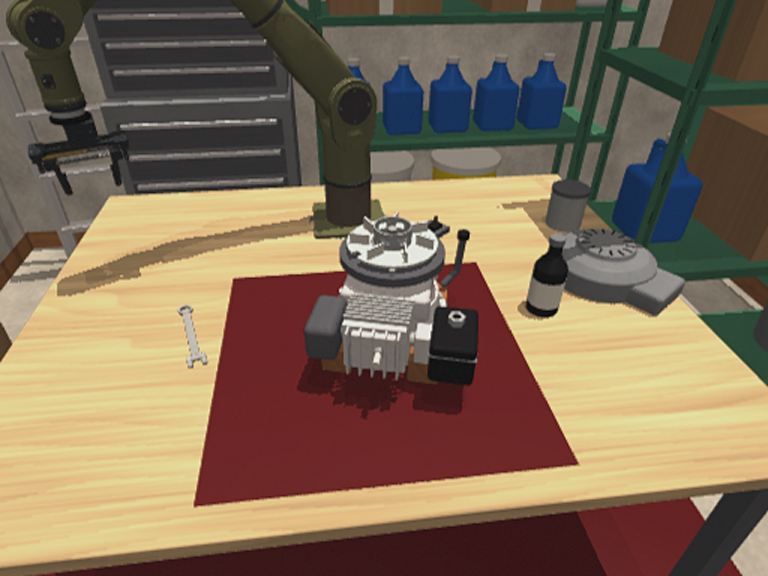

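View pics/top0.png

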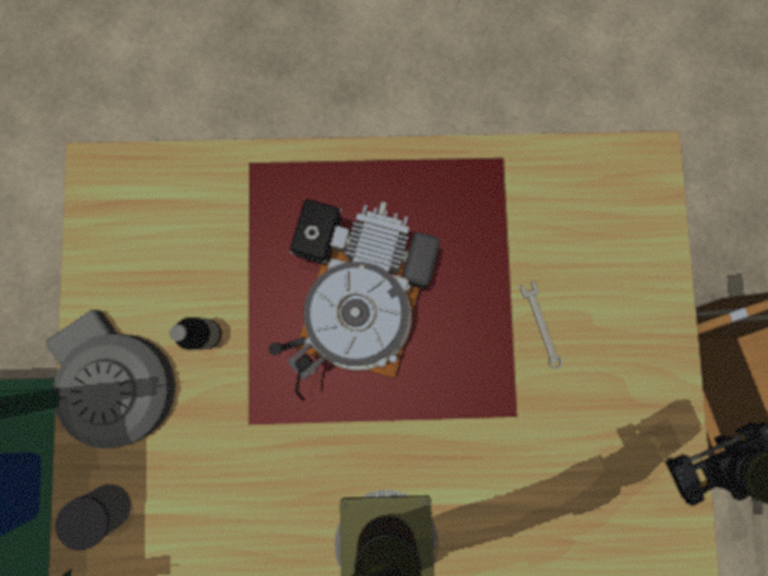

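View pics/top1.png

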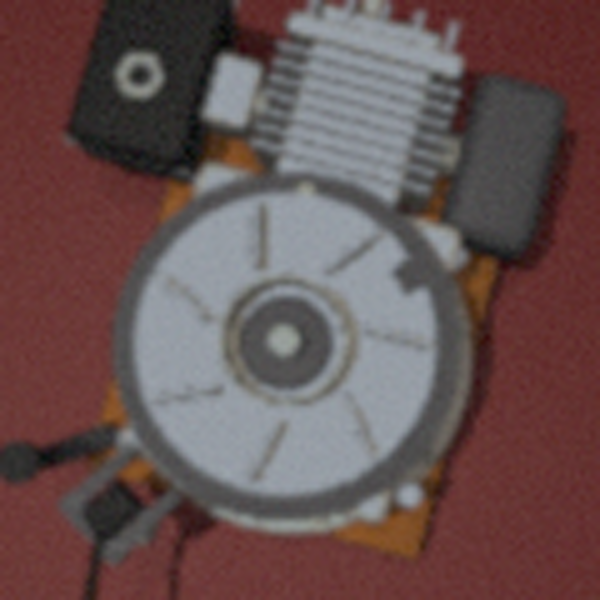

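View pics/scene1.png

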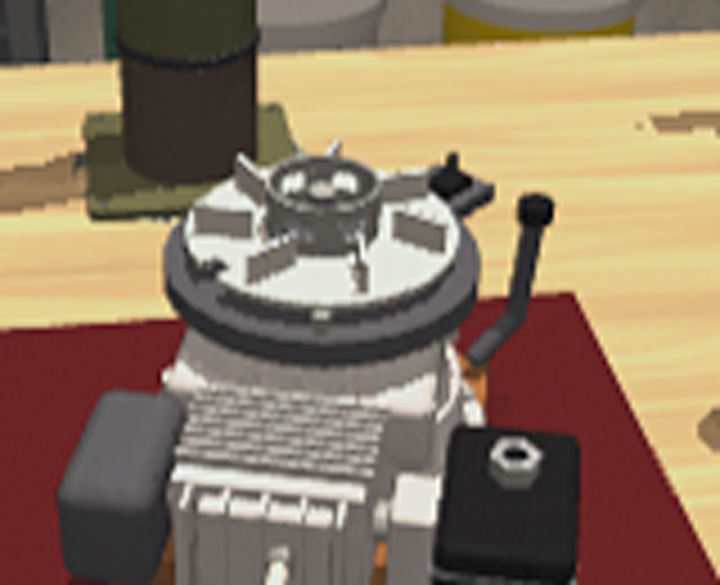

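The top view shows the fan at about (237,209) px and the pin at (241,177). The notch is clockwise of the pin at (262,195), so the fan needs roughly 53° CCW. Next I'll measure the axis and angles more precisely.

```bash
cat > meas.py <<'E'
from h import *
from scipy.optimize import minimize
def rect(s,z,c=(0.5,0.05),half=.12,k=2500):
    n=int(2*half*k)
    # image: up=+x, left=+y
    ii,jj=np.mgrid[0:n,0:n]
    X=c[0]+half-ii/k; Y=c[1]+half-jj/k
    p=proj(s,np.stack([X,Y,np.full_like(X,z)],-1).reshape(-1,3)).reshape(n,n,2).astype(np.float32)
    return cv2.remap(s["image"],p[...,0],p[...,1],cv2.INTER_CUBIC)
def circfit(s,z,rad,c0):
    # centre maximizing radial brightness step at rad
    g=cv2.cvtColor(s["image"],cv2.COLOR_RGB2GRAY).astype(np.float32)
    a=np.linspace(0,2*np.pi,180,endpoint=False)
    def smp(c,rr):
        P=np.stack([c[0]+rr*np.cos(a),c[1]+rr*np.sin(a),np.full_like(a,z)],-1)
        p=proj(s,P).astype(np.float32); return cv2.remap(g,p[:,0],p[:,1],cv2.INTER_LINEAR).ravel()
    f=lambda c:-np.median(smp(c,rad-.004)-smp(c,rad+.004))-.5*np.mean(smp(c,rad-.004)-smp(c,rad+.004))
    best=min((f((x,y)),x,y) for x in c0[0]+np.arange(-.016,.017,.001) for y in c0[1]+np.arange(-.016,.017,.001))
    return best
E
python3 - <<'E'
from meas import *
s=imaging.snapshot("top"); s2=imaging.snapshot("scene")
for n,q in(("top",s),("scene",s2)):
    b=circfit(q,.222,.088,(.505,.048)); print(n,b)
b=circfit(s,.222,.088,(.505,.048)); c=np.array(b[1:])
for q in(s,s2):
  for nm,z in(("notch",.222),("pin",.217),("blade",.244)):
    for d in imaging.pinpoint(nm,q)[:3]:
        p=at_z(q,d["point"][0]*512,d["point"][1]*384,z)[:2]-c
        print(nm,round(d["score"],2),np.round(np.hypot(*p),4),np.degrees(np.arctan2(p[1],p[0])).round(1))
g=rect(s,.222,c); g2=rect(s2,.222,c); cv2.imwrite("pics/r0.png",cv2.resize(np.hstack([g,g2])[:,:,::-1],(800,400)))
E
```

```text
top (np.float32(-98.54093), np.float64(0.508), np.float64(0.05100000000000002))
scene (np.float32(-151.3776), np.float64(0.515), np.float64(0.048000000000000015))
blade 0.6 0.0695 -35.2
notch 0.8 0.0969 -57.8
pin 0.98 0.0939 -6.2
blade 0.68 0.0654 -35.8
```

View pics/r0.png

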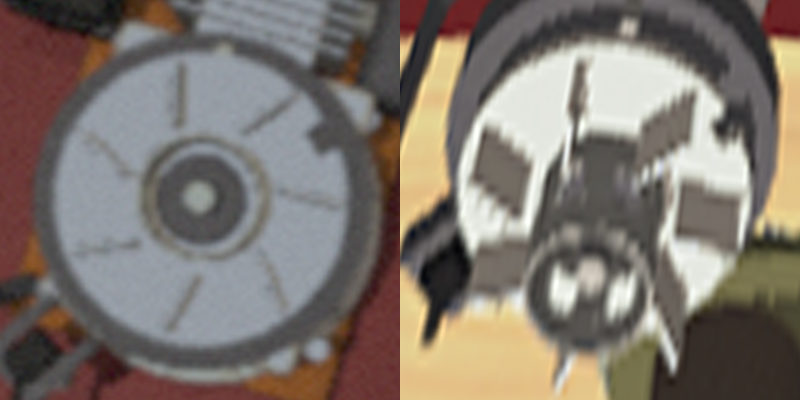

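```bash
cat > to.py <<'E'
import sys
from h import *
from scipy.spatial.transform import Rotation as Ro
def rel(p,yaw):
    st=r.get_state(); R0=Ro.from_quat(st["eef_rot"]); y=np.radians(yaw)
    Y=np.array([np.cos(y),np.sin(y),0]); Z=np.array([0,0,-1.]); X=np.cross(Y,Z)
    Rt=Ro.from_matrix(np.stack([X,Y,Z],1))
    return R0.inv().apply(np.array(p)-st["tool_pos"]),(R0.inv()*Rt).as_rotvec(degrees=True)
def show(p,yaw):
    a,b=rel(p,yaw); print("mm",np.round(a*1000,1),"deg",np.round(b,1))
if __name__=="__main__":
    v=[float(x) for x in sys.argv[1:]]
    st=r.get_state(); print(st["clock"],np.round(st["tool_pos"],4),np.round(st["contact_force"],1),"op",st["opening"])
    show(v[:3],v[3])
E
python3 to.py .5735 .042 .34 -1.3
```

```text
1.5 [ 0.2306 -0.581   0.2638] [-0.1  0.8 -0.4] op 0.9983967626545633
mm [ 548.5 -452.5  -76.3] deg [  0.    0.  -67.1]
```

Emit:
{"name": "send_rows", "arguments": {"claw": 1, "grip_force": 10, "moves": [0.02, -0.016, -0.02, 0, 0, 0, 0.045, -0.037, -0.04, 0, 0, -4, 0.07, -0.058, -0.06, 0, 0, -8, 0.095, -0.078, -0.075, 0, 0, -12, 0.12, -0.1, -0.08, 0, 0, -16]}}

```text
clock: 1.92
tool_pos: [0.3067, -0.4434, 0.3462]
eef_rot: [0.946, 0.324, 0.001, 0.002]
contact_force: [1.3, 0.1, 0.5]
opening: 0.645
```

```bash
python3 to.py .5735 .042 .34 -1.3
```

```text
1.9167 [ 0.3067 -0.4434  0.3462] [1.3 0.1 0.5] op 0.6454630210811365
mm [ 508.4 -220.     5.1] deg [  0.3   0.1 -50.9]
```

Emit:
{"name": "send_rows", "arguments": {"moves": [0.032, -0.014, 0, 0, 0, -4, 0.064, -0.028, 0, 0, 0, -8, 0.096, -0.042, 0, 0, 0, -12, 0.128, -0.056, 0, 0, 0, -16, 0.16, -0.07, 0.0, 0, 0, -20]}}

```text
clock: 2.33
tool_pos: [0.3907, -0.2885, 0.3462]
eef_rot: [0.875, 0.485, 0.0, 0.003]
contact_force: [-0.4, 0.3, 0.5]
opening: 0.264
```

```bash
python3 to.py .5735 .042 .34 -1.3
```

```text
2.3333 [ 0.3907 -0.2885  0.3462] [-0.4  0.3  0.5] op 0.26448739011425887
mm [377.2 -20.1   5.3] deg [  0.3   0.2 -30.7]
```

Emit:
{"name": "send_rows", "arguments": {"moves": [0.036, -0.002, 0, 0, 0, -4, 0.072, -0.004, 0, 0, 0, -8, 0.108, -0.006, 0, 0, 0, -12, 0.144, -0.008, 0, 0, 0, -16, 0.18, -0.01, 0.0, 0, 0, -20]}}

```text
clock: 2.75
tool_pos: [0.4782, -0.1291, 0.3461]
eef_rot: [0.776, 0.631, -0.0, 0.003]
contact_force: [1.0, -0.3, -0.3]
opening: 0.007
```

```bash
python3 to.py .5735 .042 .34 -1.3
```

```text
2.75 [ 0.4782 -0.1291  0.3461] [ 1.  -0.3 -0.3] op 0.006611228069293782
mm [187.   58.2   5.6] deg [  0.3   0.3 -10.5]
```

Emit:
{"name": "send_rows", "arguments": {"moves": [0.036, 0.011, 0, 0, 0, -2, 0.072, 0.022, 0, 0, 0, -4, 0.108, 0.033, 0, 0, 0, -6, 0.144, 0.044, 0, 0, 0, -8, 0.18, 0.056, 0.0, 0.3, 0.3, -10]}}

```text
clock: 3.17
tool_pos: [0.5702, 0.0376, 0.3458]
eef_rot: [0.717, 0.697, 0.0, -0.0]
contact_force: [0.9, -0.1, 1.0]
opening: 0.006
```

```bash
python3 to.py .5735 .042 .34 -1.3
python3 - <<'E'
from meas import *
s=imaging.snapshot("top"); s2=imaging.snapshot("scene")
save(s2,"s2.png",(170,60,370,260),3); save(s,"t2.png",(150,110,350,280),3)
E
```

```text
3.1667 [0.5702 0.0376 0.3458] [ 0.9 -0.1  1. ] op 0.006293733718835522
mm [4.5 3.2 5.8] deg [-0.  -0.  -0.4]
```

View pics/s2.png

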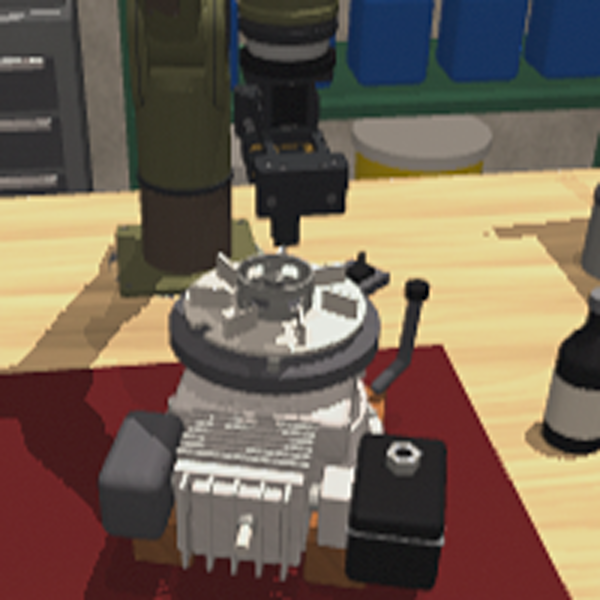

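View pics/t2.png

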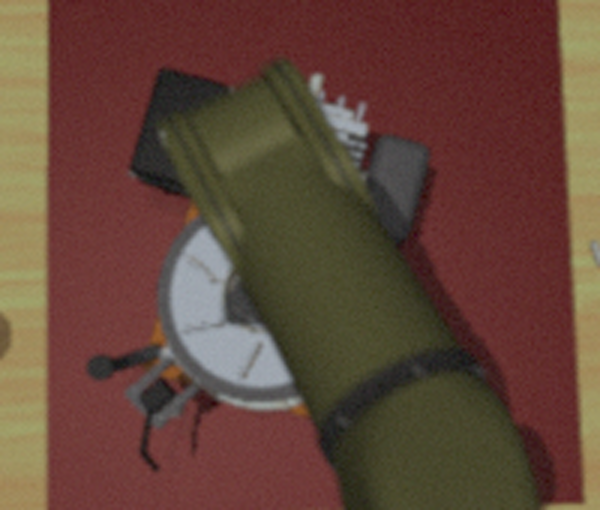

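Run:
```python
from h import *
st=r.get_state(); s=imaging.snapshot("scene"); R=__import__('scipy.spatial.transform',fromlist=['Rotation']).Rotation.from_quat(st["eef_rot"]).as_matrix()
im=cv2.resize(s["image"][60:260,170:370][:,:,::-1].copy(),None,fx=4,fy=4,interpolation=cv2.INTER_CUBIC)[:600]
def draw(P,c):
    p=((proj(s,P)-[170,60]+.5)*4).astype(int); cv2.polylines(im,[p.reshape(-1,1,2)],True,c,1)
sq=np.array([[.009,.0175],[-.009,.0175],[-.009,-.0175],[.009,-.0175]])
draw([st["tool_pos"]+R@[a,b,.025] for a,b in sq],(0,0,255))
for z in(.224,.244):
  draw([np.r_[(st["tool_pos"]+R@[a,b,0])[:2]+[.0033,.0044],z] for a,b in sq],(0,200,0))
c=np.array([.510,.050])
def blade(b,z):
    b=np.radians(b); m=c+.064*np.array([np.cos(b),np.sin(b)]); d=np.array([np.cos(b-.3),np.sin(b-.3)])*.0185
    return [np.r_[m-d,z],np.r_[m+d,z]]
for k in range(7):
    b=-61+25.7+51.43*k; draw(blade(b,.222)+blade(b,.244)[::-1],(255,0,0))
draw([np.r_[c+.037*np.array([np.cos(t),np.sin(t)]),.257] for t in np.linspace(0,6.2,40)],(255,0,255))
draw([np.r_[c+.088*np.array([np.cos(t),np.sin(t)]),.222] for t in np.linspace(0,6.2,60)],(255,0,255))
cv2.imwrite("pics/ov2.png",im)
```

```text
(no output)
```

View pics/ov2.png

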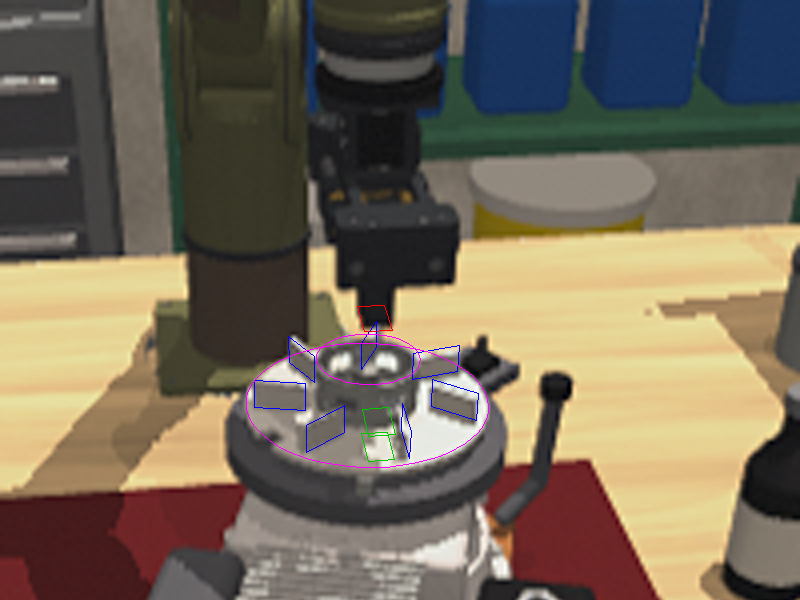

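Emit:
{"name": "send_rows", "arguments": {"moves": [0, 0.001, 0.02, 0, 0, 0, 0, 0.002, 0.04, 0, 0, 0, 0, 0.002, 0.06, 0, 0, 0, 0, 0.002, 0.08, 0, 0, 0, 0, 0.002, 0.09, 0, 0, 0]}}

```text
clock: 3.73
tool_pos: [0.571, 0.0372, 0.2533]
eef_rot: [0.717, 0.697, -0.001, -0.002]
contact_force: [0.0, 0.2, -0.1]
opening: 0.0
```

```bash
cat > ov.py <<'E'
import sys
from h import *
from scipy.spatial.transform import Rotation as Ro
st=r.get_state(); s=imaging.snapshot("scene"); R=Ro.from_quat(st["eef_rot"]).as_matrix()
n=float(sys.argv[2]); zp=float(sys.argv[3]) if len(sys.argv)>3 else .222
im=cv2.resize(s["image"][100:220,190:330][:,:,::-1].copy(),None,fx=5,fy=5,interpolation=cv2.INTER_CUBIC)
raw=im.copy()
def draw(P,c):
    p=((proj(s,P)-[190,100]+.5)*5).astype(int); cv2.polylines(im,[p.reshape(-1,1,2)],True,c,1)
sq=np.array([[.009,.0175],[-.009,.0175],[-.009,-.0175],[.009,-.0175]])
draw([st["tool_pos"]+R@[a,b,.025] for a,b in sq],(0,0,255))
c=np.array([.510,.050])
def blade(b,z):
    b=np.radians(b); m=c+.064*np.array([np.cos(b),np.sin(b)]); d=np.array([np.cos(b-.3),np.sin(b-.3)])*.0185
    return [np.r_[m-d,z],np.r_[m+d,z]]
for k in range(7):
    b=n+25.7+51.43*k; draw(blade(b,zp)+blade(b,zp+.022)[::-1],(255,0,0))
draw([np.r_[c+.088*np.array([np.cos(t),np.sin(t)]),zp] for t in np.linspace(0,6.2,60)],(255,0,255))
cv2.imwrite("pics/"+sys.argv[1],im)
print(st["clock"],np.round(st["tool_pos"],4),np.round(st["contact_force"],1), np.round(st["q"],2))
E
python3 ov.py ov3.png -61
```

```text
3.7333 [0.571  0.0372 0.2533] [ 0.   0.2 -0.1] [ 0.16  0.67 -0.51  1.73  0.41  0.86 -0.57]
```

View pics/ov3.png

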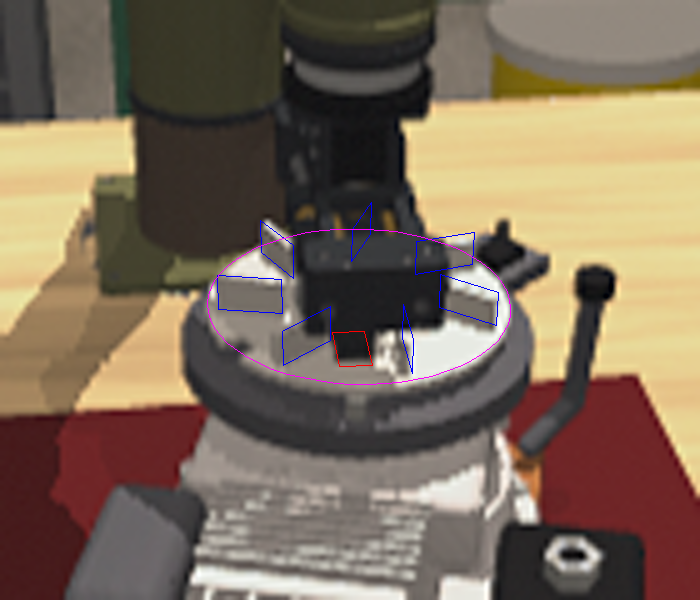

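```bash
cat > arc.py <<'E'
import sys
from to import *
c=np.array([.510,.050])
u=lambda a:np.array([np.cos(np.radians(a)),np.sin(np.radians(a))])
z=float(sys.argv[1])
for b in map(float,sys.argv[2:]):
    C=c+.064*u(b)+.011*u(b-107.2)
    a,w=rel(np.r_[C,z],b-17.2); print(b,np.round(C,4),"mm",np.round(a*1000,1),"deg",np.round(w,1))
E
python3 arc.py .255 16 19 22
```

```text
16.0 [0.5713 0.0566] mm [19.4  0.2 -2.6] deg [-0.3 -0.1 -0.4]
19.0 [0.5709 0.0598] mm [22.6 -0.3 -2.6] deg [-0.3 -0.1 -3.4]
22.0 [0.5703 0.063 ] mm [25.8 -1.  -2.6] deg [-0.3 -0.1 -6.4]
```

Emit:
{"name": "send_rows", "arguments": {"moves": [0.007, 0, -0.001, 0, 0, 0, 0.014, 0, -0.002, 0, 0, 0, 0.019, 0, -0.002, 0, 0, -0.5, 0.0225, 0, -0.002, 0, 0, -3.5, 0.0255, -0.001, -0.002, 0, 0, -6.5]}}

```text
clock: 4.2
tool_pos: [0.5708, 0.0635, 0.2556]
eef_rot: [0.675, 0.738, -0.001, -0.002]
contact_force: [0.5, -1.4, -0.3]
opening: 0.007
```

```bash
python3 ov.py ov4.png -55; python3 arc.py .255 22 25 28 31 34 37
```

```text
4.2 [0.5708 0.0635 0.2556] [ 0.5 -1.4 -0.3] [ 0.13  0.67 -0.55  1.72  0.43  0.88 -0.52]
22.0 [0.5703 0.063 ] mm [-1.2 -0.4  0.6] deg [-0.2 -0.1  0.5]
25.0 [0.5695 0.0661] mm [ 2.  -0.9  0.6] deg [-0.2 -0.1 -2.5]
28.0 [0.5686 0.0692] mm [ 5.2 -1.5  0.6] deg [-0.2 -0.1 -5.5]
31.0 [0.5675 0.0723] mm [ 8.3 -2.3  0.6] deg [-0.2 -0.1 -8.5]
34.0 [0.5662 0.0753] mm [11.4 -3.3  0.6] deg [ -0.2  -0.1 -11.5]
37.0 [0.5648 0.0782] mm [14.4 -4.4  0.7] deg [ -0.2  -0.1 -14.5]
```

View pics/ov4.png

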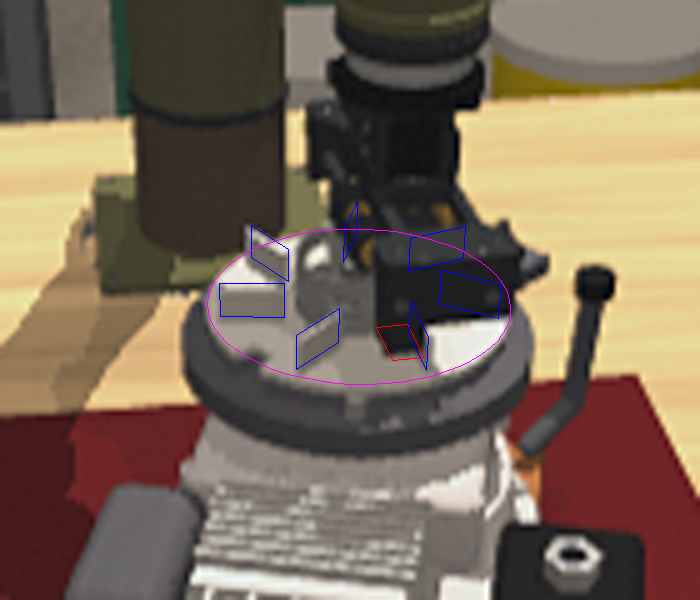

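Emit:
{"name": "send_rows", "arguments": {"moves": [0.003, -0.001, 0, 0, 0, -3.5, 0.0065, -0.002, 0, 0, 0, -7, 0.01, -0.003, 0, 0, 0, -10.5, 0.0134, -0.004, 0, 0, 0, -13.5, 0.0164, -0.0052, 0, 0, 0, -16.5]}}

```text
clock: 4.67
tool_pos: [0.5644, 0.0804, 0.2567]
eef_rot: [0.56, 0.828, -0.0, -0.001]
contact_force: [0.2, -1.0, 1.1]
opening: 0.003
```

```bash
python3 ov.py ov5.png -38; python3 arc.py .255 42 45 48 51 54 57
```

```text
4.6667 [0.5644 0.0804 0.2567] [ 0.2 -1.   1.1] [ 0.14  0.68 -0.63  1.73  0.49  0.89 -0.31]
42.0 [0.5622 0.0828] mm [ 2.3 -1.   1.7] deg [-0.1 -0.1 -2.8]
45.0 [0.5604 0.0855] mm [ 5.4 -1.7  1.7] deg [-0.1 -0.1 -5.8]
48.0 [0.5585 0.0881] mm [ 8.6 -2.5  1.7] deg [-0.1 -0.2 -8.8]
51.0 [0.5564 0.0906] mm [11.6 -3.5  1.7] deg [ -0.1  -0.2 -11.8]
54.0 [0.5542 0.093 ] mm [14.7 -4.6  1.7] deg [ -0.1  -0.2 -14.8]
57.0 [0.5519 0.0952] mm [17.6 -5.9  1.7] deg [ -0.1  -0.2 -17.8]
```

View pics/ov5.png

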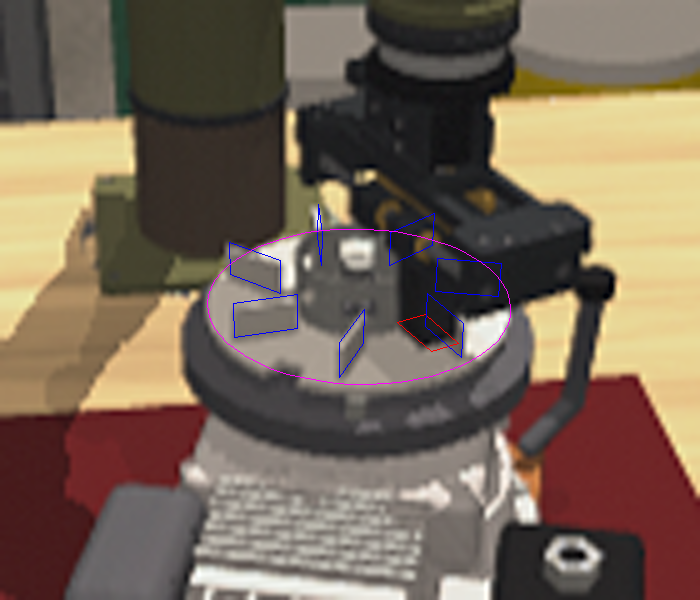

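Run:
```python
from h import *
s=imaging.snapshot("scene")
for u,v in((595,285),(592,278),(575,340)):
    print(np.round(dep(s,190+u/5,100+v/5),3))
```

```text
[0.46  0.209 0.191]
[0.455 0.208 0.194]
[0.451 0.203 0.146]
```

Emit:
{"name": "send_rows", "arguments": {"moves": [0.0035, -0.0011, 0.001, 0, 0, -4, 0.0069, -0.002, 0.001, 0, 0, -7.2, 0.0102, -0.003, 0.001, 0, 0, -10.4, 0.0135, -0.0042, 0.001, 0, 0, -13.6, 0.0167, -0.0055, 0.001, 0, 0, -16.8]}}

```text
clock: 5.18
tool_pos: [0.5537, 0.0948, 0.2565]
eef_rot: [0.434, 0.901, 0.001, -0.0]
contact_force: [1.5, -0.8, -0.1]
opening: 0.004
```

```bash
python3 ov.py ov6.png -20; python3 arc.py .255 57 60 62 64 65 66 67 68 69
python3 - <<'E'
from h import *
c=np.array([.510,.050])
for cam_ in("scene","top"):
  s=imaging.snapshot(cam_)
  for nm,z in(("notch",.222),("pin",.217),("blade",.244)):
    for d in imaging.pinpoint(nm,s)[:2]:
        p=at_z(s,d["point"][0]*512,d["point"][1]*384,z)[:2]-c
        print(cam_,nm,round(d["score"],2),np.round(np.hypot(*p),4),np.degrees(np.arctan2(p[1],p[0])).round(1))
E
```

```text
5.1833 [0.5537 0.0948 0.2565] [ 1.5 -0.8 -0.1] [ 0.16  0.69 -0.71  1.75  0.55  0.91 -0.11]
57.0 [0.5519 0.0952] mm [ 0.5 -1.   1.5] deg [ 0.1 -0.2 -1. ]
60.0 [0.5495 0.0974] mm [ 3.7 -1.5  1.5] deg [ 0.1 -0.2 -4. ]
62.0 [0.5478 0.0987] mm [ 5.8 -2.   1.5] deg [ 0.1 -0.2 -6. ]
64.0 [0.5461 0.1   ] mm [ 7.9 -2.5  1.5] deg [ 0.1 -0.2 -8. ]
65.0 [0.5452 0.1006] mm [ 8.9 -2.8  1.5] deg [ 0.1 -0.2 -9. ]
66.0 [0.5443 0.1012] mm [10.  -3.1  1.5] deg [  0.1  -0.2 -10. ]
67.0 [0.5434 0.1018] mm [11.  -3.5  1.5] deg [  0.1  -0.2 -11. ]
68.0 [0.5425 0.1024] mm [12.  -3.8  1.5] deg [  0.1  -0.2 -12. ]
69.0 [0.5416 0.1029] mm [13.  -4.2  1.5] deg [  0.1  -0.2 -13. ]
scene notch 0.72 0.0984 -21.0
scene pin 0.58 0.0894 -8.4
scene pin 0.58 0.0157 -172.3
scene blade 0.6 0.0561 -0.3
top notch 0.54 0.0837 -16.6
top pin 0.84 0.084 -10.1
```

View pics/ov6.png

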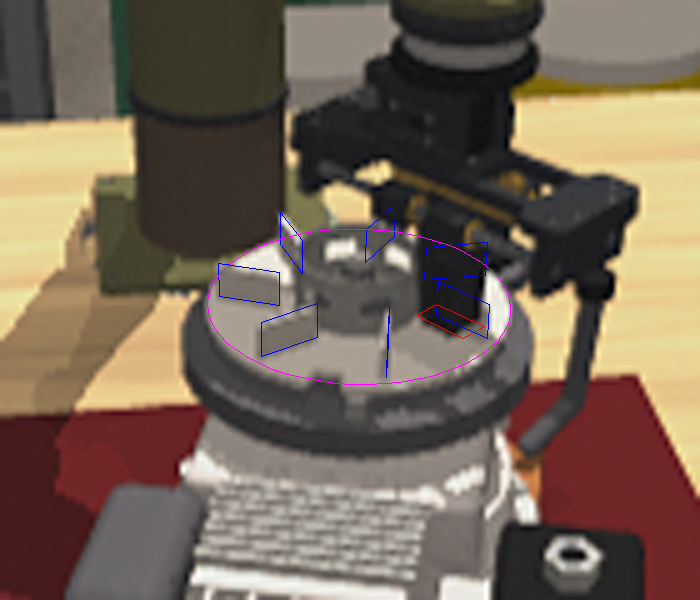

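Emit:
{"name": "send_rows", "arguments": {"moves": [0.003, -0.001, 0.001, 0, 0, -2.5, 0.005, -0.002, 0.001, 0, 0, -5, 0.0072, -0.0025, 0.001, 0, 0, -7, 0.0085, -0.0028, 0.001, 0, 0, -8.5, 0.0092, -0.003, 0.001, 0, 0, -9.3]}}

```text
clock: 6.05
tool_pos: [0.5448, 0.0998, 0.2548]
eef_rot: [0.359, 0.933, 0.001, -0.001]
contact_force: [1.6, 0.2, 0.0]
opening: 0.003
```

```bash
python3 arc.py .255 65 66 67 68 69
cat > near.py <<'E'
import sys
from h import *
c=np.array([.510,.050]); zp=float(sys.argv[2])
s=imaging.snapshot("scene")
ims=[s["image"].astype(float)]
for _ in range(2): ims.append(imaging.snapshot("scene")["image"].astype(float))
im=np.mean(ims,0).astype(np.uint8)
# rectified polar strip: columns = angle from +15 to -35 deg, rows = radius 70..104 at z=zp
A=np.linspace(12,-32,440); Rr=np.linspace(.070,.104,170)
a,q=np.meshgrid(np.radians(A),Rr)
out=[]
for z in(zp,.205):
    p=proj(s,np.stack([c[0]+q*np.cos(a),c[1]+q*np.sin(a),np.full_like(a,z)],-1).reshape(-1,3)).reshape(170,440,2).astype(np.float32)
    o=cv2.remap(im,p[...,0],p[...,1],cv2.INTER_CUBIC)
    for d in range(-30,11,5):
        x=int((12-d)/44*440); cv2.line(o,(x,160),(x,169),(255,0,0),1); cv2.putText(o,str(d),(x,158),0,.3,(255,0,0))
    out.append(o)
o=np.vstack(out)[:,:,::-1]
cv2.imwrite("pics/p_"+sys.argv[1],cv2.resize(o,None,fx=1.6,fy=1.6))
cv2.imwrite("pics/"+sys.argv[1],cv2.resize(im[150:200,215:295][:,:,::-1],None,fx=9,fy=9,interpolation=cv2.INTER_CUBIC))
E
python3 near.py n7.png .222
```

```text
65.0 [0.5452 0.1006] mm [ 0.3  0.9 -0.2] deg [ 0.  -0.2  0.1]
66.0 [0.5443 0.1012] mm [ 1.4  0.7 -0.2] deg [ 0.  -0.2 -0.9]
67.0 [0.5434 0.1018] mm [ 2.4  0.6 -0.2] deg [ 0.  -0.2 -1.9]
68.0 [0.5425 0.1024] mm [ 3.5  0.4 -0.2] deg [ 0.  -0.2 -2.9]
69.0 [0.5416 0.1029] mm [ 4.5  0.2 -0.2] deg [ 0.  -0.2 -3.9]
```

View pics/n7.png

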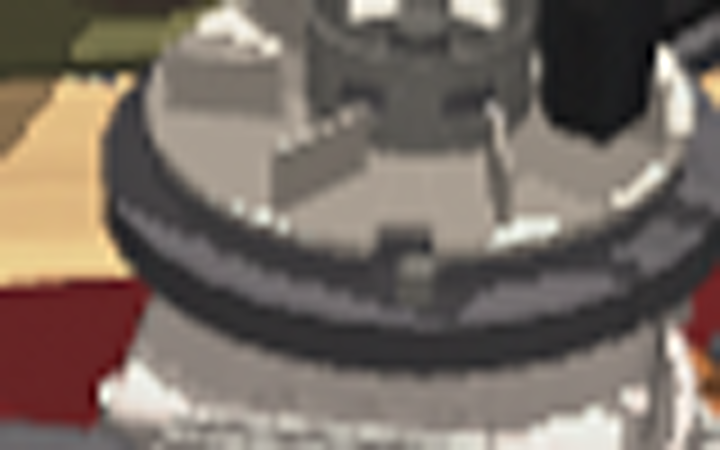

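View pics/p_n7.png

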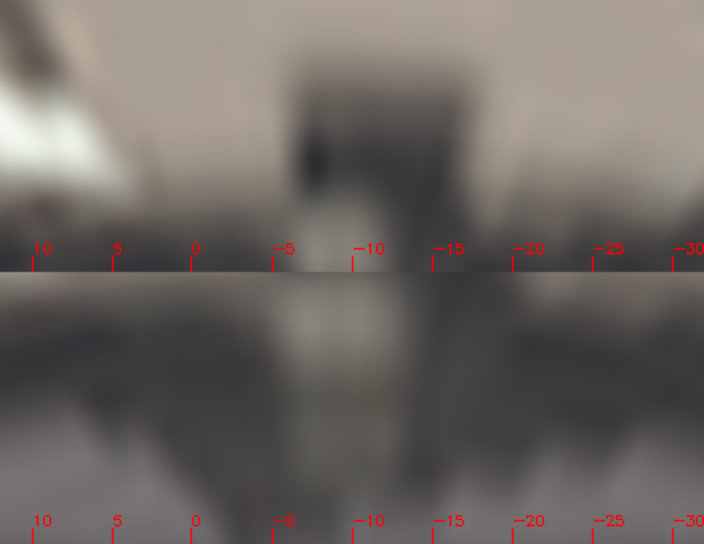

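Emit:
{"name": "send_rows", "arguments": {"moves": [0.0012, 0, 0, 0, 0, -1, 0.0022, 0.0002, 0, 0, 0, -2, 0.003, 0.0003, 0, 0, 0, -2.6, 0.003, 0.0003, 0, 0, 0, -2.6, 0.003, 0.0003, 0, 0, 0, -2.6]}}

```text
clock: 6.62
tool_pos: [0.5425, 0.1017, 0.2546]
eef_rot: [0.339, 0.941, 0.0, -0.002]
contact_force: [-0.1, -0.6, 0.0]
opening: 0.006
```

```bash
python3 arc.py .255 67 68 69; python3 near.py n8.png .222
```

```text
67.0 [0.5434 0.1018] mm [-0.6  0.7 -0.4] deg [-0.  -0.2  0.6]
68.0 [0.5425 0.1024] mm [ 0.4  0.5 -0.4] deg [-0.  -0.2 -0.4]
69.0 [0.5416 0.1029] mm [ 1.5  0.4 -0.4] deg [-0.  -0.2 -1.4]
```

View pics/n8.png

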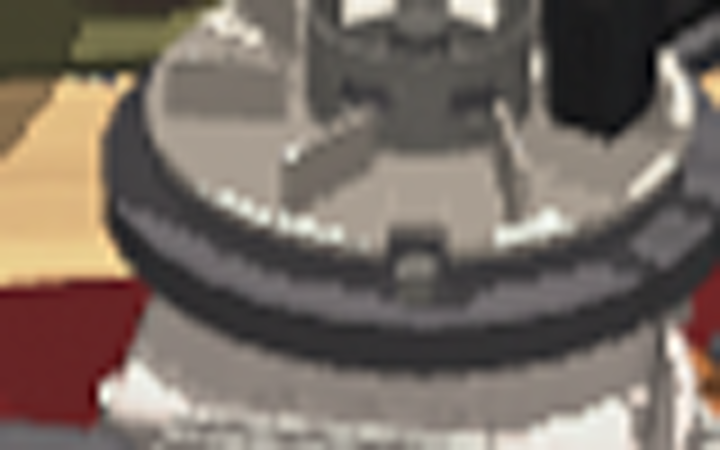

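View pics/p_n8.png

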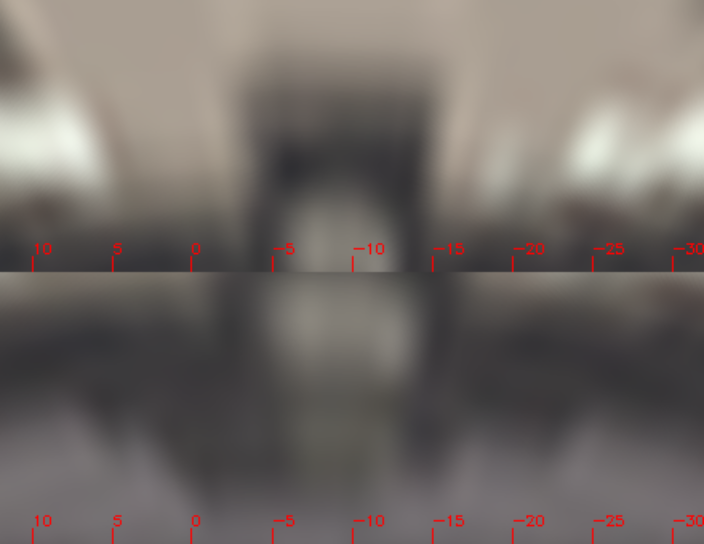

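Emit:
{"name": "send_rows", "arguments": {"moves": [-0.003, 0, 0, 0, 0, 0, -0.006, 0, 0, 0, 0, 0, -0.007, 0, 0.002, 0, 0, 0, -0.007, 0, 0.004, 0, 0, 0, -0.007, 0, 0.006, 0, 0, 0]}}

```text
clock: 7.18
tool_pos: [0.548, 0.0975, 0.2483]
eef_rot: [0.339, 0.941, 0.001, -0.002]
contact_force: [-1.0, 0.3, -0.3]
opening: 0.005
```

Emit:
{"name": "send_rows", "arguments": {"moves": [0, 0, 0.001, 0, 0, 0, 0, 0, 0.002, 0, 0, 0, 0, 0, 0.003, 0, 0, 0, 0, 0, 0.004, 0, 0, 0, 0, 0, 0.005, 0, 0, 0]}}

```text
clock: 7.6
tool_pos: [0.5478, 0.0975, 0.2435]
eef_rot: [0.339, 0.941, 0.001, -0.002]
contact_force: [-1.6, -0.6, 4.9]
opening: 0.002
```

```bash
python3 near.py n9.png .220
```

```text
(no output)
```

View pics/n9.png

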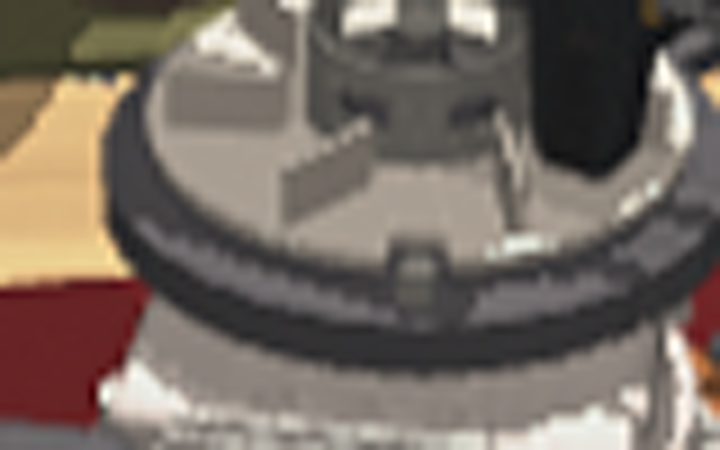

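Emit:
{"name": "send_rows", "arguments": {"moves": [0, 0, 0.001, 0, 0, 0, 0, 0, 0.002, 0, 0, 0, 0, 0, 0.003, 0, 0, 0, 0, 0, 0.004, 0, 0, 0, 0, 0, 0.005, 0, 0, 0]}}

```text
clock: 8.17
tool_pos: [0.5478, 0.0975, 0.2382]
eef_rot: [0.339, 0.941, 0.001, -0.002]
contact_force: [-0.8, -0.8, 4.4]
opening: 0.01
```

Emit:
{"name": "send_rows", "arguments": {"moves": [0, 0, 0.001, 0, 0, 0, 0, 0, 0.002, 0, 0, 0, 0, 0, 0.003, 0, 0, 0, 0, 0, 0.0035, 0, 0, 0, 0, 0, 0.0035, 0, 0, 0]}}

```text
clock: 8.58
tool_pos: [0.5479, 0.0975, 0.2354]
eef_rot: [0.339, 0.941, 0.0, -0.002]
contact_force: [-3.2, -3.3, 9.4]
opening: 0.003
```

```bash
python3 near.py n10.png .211;python3 ov.py ov10.png -9 .210
```

```text
8.7333 [0.5479 0.0975 0.2354] [-3.8 -1.6  9.5] [ 0.17  0.73 -0.75  1.79  0.62  0.88  0.02]
```

View pics/n10.png

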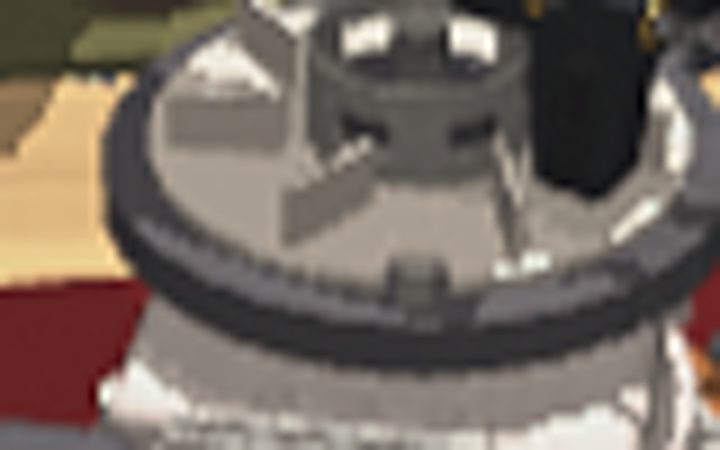

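View pics/ov10.png

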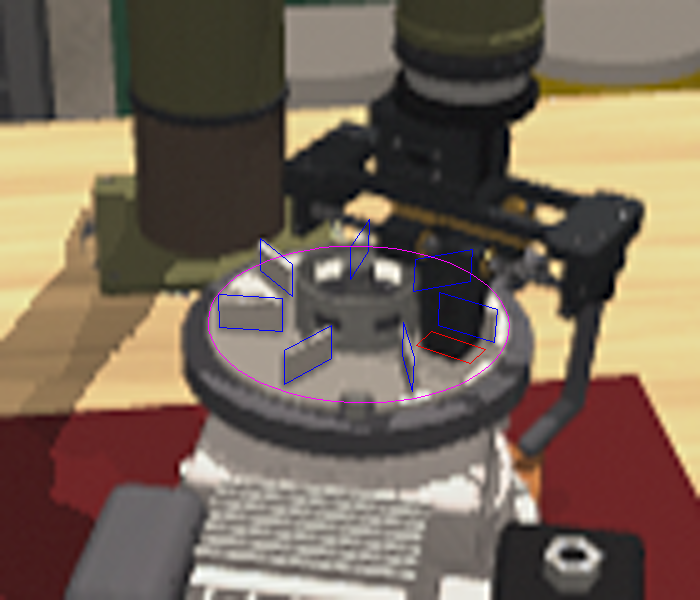

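Emit:
{"name": "send_rows", "arguments": {"moves": [0, 0, 0.0005, 0, 0, 0, 0, 0, 0.001, 0, 0, 0, 0, 0, 0.0015, 0, 0, 0, 0, 0, 0.002, 0, 0, 0, 0, 0, 0.002, 0, 0, 0]}}

```text
clock: 9.2
tool_pos: [0.548, 0.0974, 0.2353]
eef_rot: [0.339, 0.941, 0.0, -0.001]
contact_force: [-5.1, -3.4, 18.2]
opening: 0.001
```

Force rose to 18 N with no further travel, so it's seated at the expected height (tip 0.210). Retreating straight up.

Emit:
{"name": "send_rows", "arguments": {"moves": [0, 0, -0.004, 0, 0, 0, 0, 0, -0.012, 0, 0, 0, 0, 0, -0.03, 0, 0, 0, 0, 0, -0.06, 0, 0, 0, 0, 0, -0.09, 0, 0, 0]}}

```text
clock: 9.62
tool_pos: [0.5476, 0.0972, 0.3255]
eef_rot: [0.339, 0.941, -0.0, -0.002]
contact_force: [1.6, -0.0, 0.2]
opening: 0.005
```

```bash
python3 to.py .40 -.25 .36 0
```

```text
9.6167 [0.5476 0.0972 0.3255] [ 1.6 -0.   0.2] op 0.005193443396357705
mm [-107.6 -361.7  -34.3] deg [-0.2 -0.1 50.4]
```

Emit:
{"name": "send_rows", "arguments": {"moves": [-0.006, -0.02, -0.02, 0, 0, 2, -0.014, -0.05, -0.035, 0, 0, 5, -0.024, -0.082, -0.035, 0, 0, 8, -0.034, -0.115, -0.035, 0, 0, 11, -0.044, -0.15, -0.035, 0, 0, 14]}}

```text
clock: 10.03
tool_pos: [0.4858, -0.0472, 0.361]
eef_rot: [0.452, 0.892, 0.0, -0.001]
contact_force: [0.0, -0.7, -0.3]
opening: 0.01
```

```bash
python3 to.py .40 -.25 .36 0
```

```text
10.0333 [ 0.4858 -0.0472  0.361 ] [ 0.  -0.7 -0.3] op 0.00997742741298014
mm [-112.7 -189.2    0.8] deg [-0.1 -0.1 36.3]
```

Emit:
{"name": "send_rows", "arguments": {"moves": [-0.02, -0.032, 0, 0, 0, 4, -0.04, -0.065, 0, 0, 0, 8, -0.06, -0.1, 0, 0, 0, 12, -0.08, -0.135, 0, 0, 0, 16, -0.1, -0.165, 0, 0, 0, 20]}}

```text
clock: 10.45
tool_pos: [0.4104, -0.2276, 0.3608]
eef_rot: [0.601, 0.799, -0.0, -0.001]
contact_force: [0.8, -0.0, -1.3]
opening: 0.006
```

```bash
python3 near.py n11.png .210;python3 ov.py ov11.png -9 .210
python3 - <<'E'
from meas import *
s=imaging.snapshot("top"); save(s,"t11.png",k=1.5)
for rr in (.055,.06,.065,.07,.075,.08):
    out=[]
    for a in (-120,-60,-17,0,50,120,180):
        t=np.radians(a); P=[.51+rr*np.cos(t),.05+rr*np.sin(t),.21]; u,v=proj(s,P)[0]; out.append(dep(s,u,v)[2])
    print(rr,np.round(out,4))
E
```

```text
10.6 [ 0.4108 -0.2284  0.3604] [0.5 1.  0.1] [ 0.9   0.43 -0.72  1.86  0.33  0.99  0.31]
0.055 [0.2101 0.2131 0.2134 0.2119 0.2095 0.2346 0.2106]
0.06 [0.2111 0.2063 0.2136 0.2099 0.216  0.2132 0.2083]
0.065 [0.2134 0.2101 0.2129 0.2111 0.2088 0.2349 0.2109]
0.07 [0.2151 0.2109 0.2118 0.2127 0.2117 0.233  0.2112]
0.075 [0.2132 0.2084 0.2074 0.2067 0.212  0.2097 0.2116]
0.08 [0.21   0.2122 0.2115 0.2088 0.212  0.2105 0.2073]
```

View pics/ov11.png

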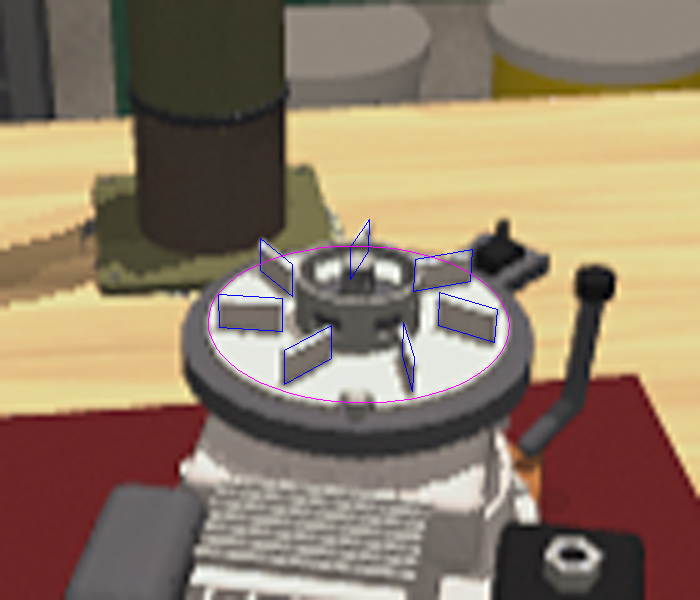

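View pics/t11.png

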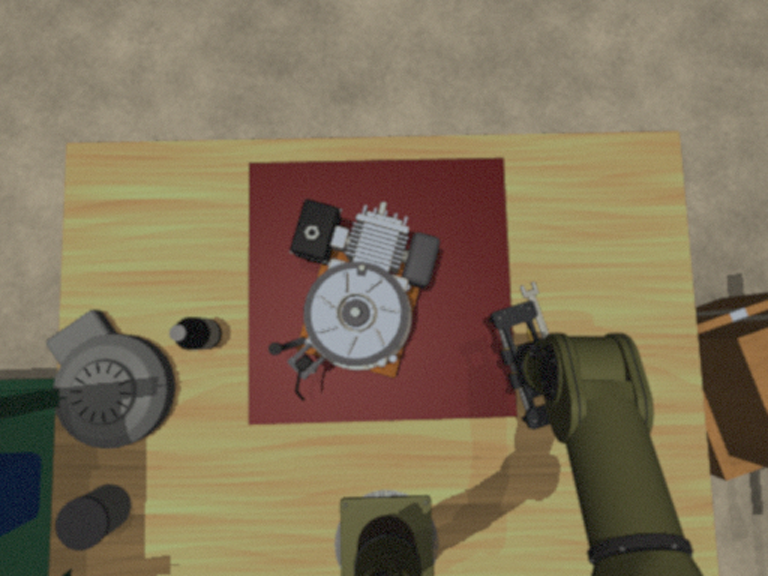

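View pics/n11.png

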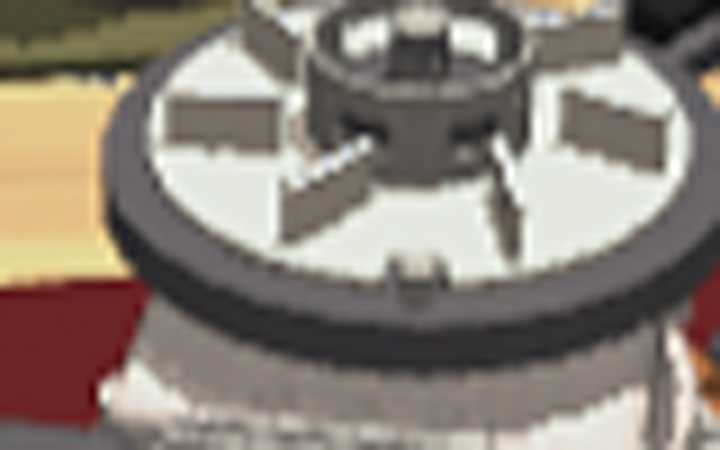

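Both views show the fan seated on the flywheel with the pin inside the notch. The plate reads about 0.211 m, the arm is clear, and the nut, bottle and wrench are where they started.

```bash
python3 -c "
from h import *
print(r.finish_job())"
```

```text
the job is handed in; nothing more can be done
None
```

The fan is in register and fully home on the flywheel, and I handed the job in at about 10.7 s, within the 45 s limit.

- **Turning:** With the gripper shut, I lowered the fingertips into the gap next to the notch. I pushed one blade about 52° counter-clockwise, reading 1–2 N, until the notch measured -9.1° against about -9° for the pin.
- **Pressing home:** I backed off the blade and pressed on the flat plate. It went down at about 5 N. It then stopped dead with the fingertips at 0.210 m, while the push rose to 18 N.
- **Finish:** I lifted straight up and moved clear of the engine.

**Last checks:**
- The camera views showed the pin in the notch and the blades where they should be for a seated fan.
- The plate read about 0.211 m, with 2–3 mm of noise, against 0.210 m when fully home.
- By eye, the nut, bottle and wrench had not moved. The gripper covers part of the wrench in the last top view.
- No check failed. The first position readings from the two cameras differed by up to about 1 cm. I used a compromise for the fan's axis, and the overlays and the contact with the blade then agreed with it.

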